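# Make up a set of three brass stupas and hold its test strip in the tester

### The job

Make up a set at the shop counter: the wooden tray already holds one small brass stupa; stand two more upright in it so that it holds exactly three, and leave the other two stupas and the rest of the goods where they are. Then draw the set's brass test strip out of its wooden stand by the handle and lower its blade through the slot in the top of the tester until about two thirds of the blade is inside. Finish while holding it there: keep the strip gripped and still, its handle clear above the tester's top.

Things in the scene. Friction and masses are not known exactly. Their poses are not given: they have to be found in the camera images.
- stupa1_mid (a point): small cast brass stupa, one of five alike: a 34 mm diameter straight drum, 30 mm tall, with a small dome and spire on it, 54 mm tall in all, about 0.13 kg; this point is on its axis half-way up (27 mm above its underside), z up. It starts standing loose on the table (z = 0).
- stupa2_mid (a point): small cast brass stupa, one of five alike: a 34 mm diameter straight drum, 30 mm tall, with a small dome and spire on it, 54 mm tall in all, about 0.13 kg; this point is on its axis half-way up (27 mm above its underside), z up. It starts standing loose on the table (z = 0).
- stupa3_mid (a point): small cast brass stupa, one of five alike: a 34 mm diameter straight drum, 30 mm tall, with a small dome and spire on it, 54 mm tall in all, about 0.13 kg; this point is on its axis half-way up (27 mm above its underside), z up. It starts standing loose on the table (z = 0).
- stupa4_mid (a point): small cast brass stupa, one of five alike: a 34 mm diameter straight drum, 30 mm tall, with a small dome and spire on it, 54 mm tall in all, about 0.13 kg; this point is on its axis half-way up (27 mm above its underside), z up. It starts standing loose on the table (z = 0).
- stupa5_mid (a point): small cast brass stupa, one of five alike: a 34 mm diameter straight drum, 30 mm tall, with a small dome and spire on it, 54 mm tall in all, about 0.13 kg; this point is on its axis half-way up (27 mm above its underside), z up. It starts in the tray.
- tray: open wooden tray, fixed to the table, 130 mm (its x) by 160 mm (its y) outside, walls 5 mm thick and 16 mm high, floor 5 mm thick; origin at the centre of its underside, z up.
- stand: dark wooden block, fixed, 60 mm (x) by 80 mm (y) by 50 mm tall, with an upright slot 42 mm deep in its top (long along y) in which the strip stands loosely; origin at the centre of its underside.
- strip_handle (a point): centre of the test strip's wooden handle, 16 mm thick (x), 40 mm wide (y), 36 mm tall (z). Below it a brass blade, 6 mm thick (x), 36 mm wide (y), 85 mm long, narrowing a little over the last 6 mm. z points from tip to handle; 0.18 kg. It starts upright in the stand, tip 8 mm and this point 111 mm above the table. Either way round fits the slot.
- strip_tip (a point): middle of the blade's lower end, 103 mm below the handle's centre; same axes as strip_handle.
- slot (a point): centre of the slot's mouth in the middle of the tester's steel top, 125 mm above the table. The slot is 8 mm (x) by 38 mm (y), straight down through the 10 mm thick top, upper edges bevelled by 4 mm; z up. Below it an empty chamber, its floor 107 mm below the mouth.
- tester: fixed grey and white bench alloy tester; origin at the centre of the hood's underside, same axes as slot. The hood is 160 mm (x) by 150 mm (y), 125 mm tall, with a clear window on its -x side; in front (-x) a key panel 35 mm deep, 48 mm high, behind (+x) a housing 60 mm deep, 100 mm high.
- bell: bystander, loose: small brass hand bell, mouth down, 44 mm across, 76 mm tall; it stands among the stupas; origin under its centre.
- bowl: bystander, loose: brass singing bowl, 84 mm across, 40 mm tall; origin under its centre.
- vase: bystander, loose: copper vase, 68 mm across, 125 mm tall; origin under its centre.
- figure: bystander, loose: brass seated figure, 72 mm across, 102 mm tall; origin under its centre.
- giftbox: bystander, loose: closed cardboard gift box, 90 x 70 x 45 mm; origin under its centre.
Things that resemble listed ones, but are neither listed nor needed, are in the scene too. Leave any green or turquoise look-alike of the part that bears stupa4_mid alone.

How it is judged:
By the outcome, as a careful person would: the job done as asked, in the order asked, and still so for the second after the job is handed in, while the arm keeps its last pose, push and grip.
It also fails if it takes over 72 s, if anything falls off the work surface, if the arm or the gripper's body presses on something with over 40 N, if the wrist force passes 120 N, or if a joint passes its speed limit or range.

### The arm

A 6-joint arm with a two-finger parallel gripper is mounted at the origin on the work surface. World frame = base frame: x ahead of the robot, y to its left, z up, the work surface at z = 0. Lengths are in m, angles in rad, forces in N, time in s.
With the tool pointing down it reaches from about 0.375 to 0.975 m from the base axis. Payload 3.8 kg.
Tool frame: the origin (TCP) lies midway between the tips of the shut fingers; the grasp point (between the pads) lies 19 mm behind it; z points along the fingers, y is the line along which they close (so a half turn about z gives the same grasp; the last joint's range is limited). The gripper opens to 85 mm and grips with 20 to 120 N. Pads are 22 mm wide; open, the fingers measure 114 mm over their backs; the gripper's body (76 mm by 85 mm) begins 54 mm behind the grasp point. The pads swing forward as they close: fully open they stand 13 mm farther back than shut.
Start: joints at [1.309, 0.264, 1.604, -0, 1.274, -0.037], TCP at [0.15, 0.658, 0.231] pointing down, gripper open.
Joint ranges: [-2.63, 2.63], [-0.94, 2.18], [0.31, 2.57], [-1.31, 4.45], [0, 2.66], [-2.55, 2.55]. Speed limits (rad/s): [2.57, 2.57, 3.14, 3.14, 3.14, 3.14].

### API

Orientations are given as a rotation vector (axis times angle).
In Python, from workcell import bot gives the robot as it stands.
- The arm moves only by the tool jog_arm, never from a script. Its argument "motion" is a list of rows, each a list of 5 numbers: the opening, from -1 (shut) to 1 (fully open), then the shift along the tool's x, y, z in mm, then the turn about the tool's z in degrees. In form: [[claw, x, y, z, twist], ...]. A call has 1 to 10 rows; each row shifts and turns the commanded pose from where the row before left it, along the tool's axes as they then stand; what a row does not reach is not made up. A row lasts 1/12 s, in which the tool goes at most 41.7 mm and 7.16 degrees, less where a joint would pass 70% of its speed; a pose out of reach is approached as far as the arm can. A call with a gripper value outside its range is refused whole. The fingers move at their own pace and stop on an object; "force" is the grip in N (left out, the last holds). Time passes only in rows, so rows that do not move let the fingers close. It gives the time, the measured TCP pose, the force, the opening and the grip force at its end, in the units of the state.
- bot.read_state(): the state, without advancing time (a new reading comes with each control period).
- bot.read_camera(name): name is "scene" or "top" or "wrist"; returns (picture, depth): 480x640x3 uint8, red, green, blue; 480x640 float32, m along the optical axis (not along the pixel's ray), 0 where there is no reading.
- bot.get_calibration(name): a dict with "vfov" (degrees; the focal length in pixels is half the picture's height over the tangent of half this angle, whatever the lens; pixels are square), "cx", "cy" (the principal point, pixels), "rvec" (rotation vector, rad) and "tvec" (3), from world to camera coordinates, as OpenCV has them; the wrist camera has in their place "tool_from_camera" (4x4, takes a point from camera to tool coordinates, whose origin is the TCP and whose axes are the flange's). Camera axes: x right, y down, z forward; pixel columns grow to the right and rows downward; lengths in m; the calibration is good to about 2 mm. A picture is of the moment at which its call begins: read the wrist's pose just before it. get_calibration takes no time and is no camera call.
- bot.finish_job(): hands the job in; it is judged then, once.
The state is a dict: "time": time; "q": joint angles; "joint_vel": joint speeds; "joint_torque": joint torques, N m; "tool_pos": TCP position; "tcp_rot": TCP orientation; "wrist_force": force on the tool from outside, world axes, zero at the start; "torque": the same for the moment, N m; "width": opening from 0.0 (shut) to 1.0 (fully open); "grip_force": force on a finger pad.
Only numpy, scipy, OpenCV 4.12 (cv2) and the standard library are available. Lean on these libraries where they do the work, as an engineer would, in place of code of your own. Each camera call takes 0.05 s, during which the arm holds its last target. There are 200 camera calls.

## Working session

There is one attempt and no reset: what is moved stays moved. The work goes in short steps, Python scripts to look and compute and a tool call to move; the robot and the scene stay as the last step left them, time stands still between calls to the robot, and variables do not carry over. Pictures are saved under pics/ and viewed, at most 10 in all, crops included, and the job is handed in when it is done.

Besides the shell and the picture viewer there is one more tool, called after "Request:" by a JSON object that holds its "op" and its "data", one argument or row to a line. jog_arm: Moves the arm, as the interface text tells. Its arguments: {"type":"object","properties":{"motion":{"type":"array"},"force":{"type":"number"}},"required":["motion"]}

```bash
mkdir -p pics
cat > h.py <<'E'
import numpy as np, cv2
from workcell import bot
from scipy.spatial.transform import Rotation as R
def cam(n):
    s=bot.read_state(); p,d=bot.read_camera(n); c=bot.get_calibration(n)
    f=240/np.tan(np.radians(c['vfov']/2))
    if n=='wrist':
        T=np.eye(4);T[:3,:3]=R.from_rotvec(s['tcp_rot']).as_matrix();T[:3,3]=s['tool_pos']
        M=T@np.array(c['tool_from_camera'])
    else:
        W=np.eye(4);W[:3,:3]=R.from_rotvec(np.ravel(c['rvec'])).as_matrix();W[:3,3]=np.ravel(c['tvec']);M=np.linalg.inv(W)
    np.savez(n+'.npz',p=p,d=d,f=f,cx=c['cx'],cy=c['cy'],M=M)
    return load(n)
def load(n):
    z=np.load(n+'.npz');return {k:z[k] for k in z}
def cloud(c):
    v,u=np.mgrid[:480,:640];d=c['d']
    X=np.stack([(u-c['cx'])/c['f']*d,(v-c['cy'])/c['f']*d,d],-1)
    W=X@c['M'][:3,:3].T+c['M'][:3,3]; W[d==0]=np.nan; return W
def atz(c,u,v,z):
    r=c['M'][:3,:3]@np.array([(u-c['cx'])/c['f'],(v-c['cy'])/c['f'],1]);o=c['M'][:3,3]
    return o+r*(z-o[2])/r[2]
def save(name,p): cv2.imwrite('pics/'+name,cv2.cvtColor(p,cv2.COLOR_RGB2BGR))
E
python3 - <<'E'
from h import *
for n in('top','scene'):
    c=cam(n); save(n+'0.png',c['p']); print(n,c['f'],c['M'].round(3).tolist(),(c['d']>0).mean())
print(bot.read_state()); print(bot.get_calibration('wrist'))
E
```

```text
top 447.79509527746484 [[0.014, -0.987, 0.161, 0.408], [-0.999, -0.019, -0.031, -0.072], [0.033, -0.16, -0.986, 1.086], [0.0, 0.0, 0.0, 1.0]] 0.9959309895833334
scene 440.44212907272924 [[0.892, 0.293, -0.345, 0.868], [0.452, -0.612, 0.649, -0.649], [-0.021, -0.735, -0.678, 0.683], [0.0, 0.0, 0.0, 1.0]] 0.996142578125
{'time': 0.1, 'q': array([ 1.30910294e+00,  2.64677928e-01,  1.60525063e+00,  3.38771221e-05,
        1.27366584e+00, -3.69189638e-02]), 'joint_vel': array([-6.44275914e-04, -1.98072934e-03, -4.50575827e-03, -4.38707502e-05,
        9.42536097e-04, -7.69906012e-04]), 'joint_torque': array([-4.80589188e-04, -5.16707253e+01, -3.68588448e+01, -8.07560082e-05,
        6.30637369e-03,  5.41509536e-06]), 'tool_pos': array([0.1502825 , 0.65738766, 0.2300793 ]), 'tcp_rot': array([-3.52310407e-01, -3.12144200e+00,  3.10144962e-03]), 'wrist_force': array([-0.26809629,  0.40129317,  0.07652541]), 'torque': array([ 0.00064027, -0.00589499,  0.01992034]), 'grip_force': 0.0, 'width': 0.999141730393883}
{'vfov': 66.94021979181696, 'cx': 316.50849739218245, 'cy': 236.69177199880576, 'tool_from_camera': array([[ 5.37515127e-04, -9.59903637e-01, -2.80329660e-01,
         7.19532281e-02],
       [ 9.99999672e-01,  3.45937195e-04,  7.32882058e-04,
         7.18393189e-04],
       [-6.06519697e-04, -2.80329962e-01,  9.59903508e-01,
        -1.42343635e-01],
       [ 0.00000000e+00,  0.00000000e+00,  0.00000000e+00,
         1.00000000e+00]])}
```

View pics/top0.png

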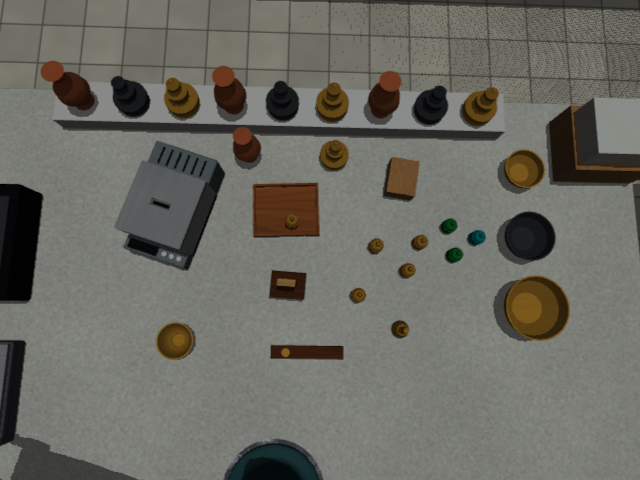

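View pics/scene0.png

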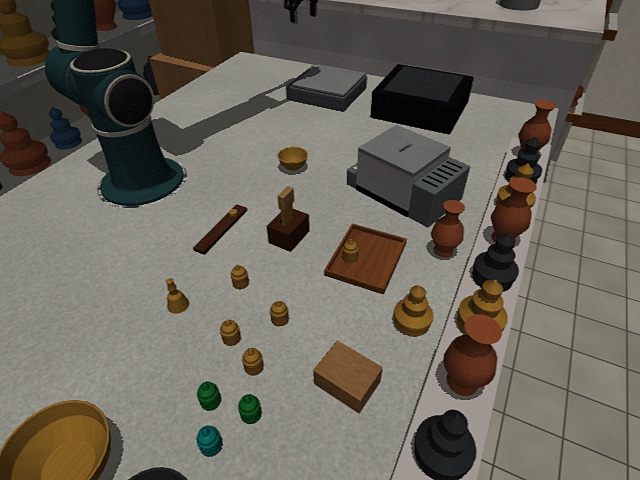

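Top view: brass stupas are at (376,245), (420,242), (408,270), (358,295) and one in the tray at (292,221). The taller, flared item at (400,328) is the bell. The green ones at (449,226) and (454,255) and the turquoise one at (477,237) are look-alikes. The strip stand is at (288,285) and the tester slot at (160,203).

Run:
```python
from h import *
for n in('top','scene'):
    c=load(n);W=cloud(c);globals()[n]=(c,W)
c,W=top
tab=W[(abs(W[...,2])<.02)&(W[...,0]<.8)&(W[...,0]>.3)];print('table z',np.median(tab[:,2]))
m=((W[...,2]>.012)&(W[...,0]<.83)&(W[...,0]>.2)).astype(np.uint8)
k,l,st,ce=cv2.connectedComponentsWithStats(m)
for i in range(1,k):
    if st[i,4]<60: continue
    P=W[l==i]; zt=np.percentile(P[:,2],98)
    print(i,ce[i].round(),st[i,4],'zmax %.3f'%zt,'min',P.min(0)[:2].round(3),'max',P.max(0)[:2].round(3))
# stupas: spire-top by combined clouds
A=W.reshape(-1,3);B=scene[1].reshape(-1,3)
for uv in [(376,245),(420,242),(408,270),(358,295),(292,221),(400,328)]:
    p=atz(c,*uv,.03)
    for nm,Q in(('t',A),('s',B)):
        s=Q[(np.hypot(Q[:,0]-p[0],Q[:,1]-p[1])<.03)&(Q[:,2]>.012)]
        if len(s)<5: continue
        o=s[s[:,2]>s[:,2].max()-.012]
        print(uv,nm,p[:2].round(3),'bbox ctr',((s.max(0)+s.min(0))/2)[:2].round(4),(s.max(0)-s.min(0))[:2].round(3),'spire',o.mean(0).round(4),len(o),len(s))
for b,nm in((A,'t'),(B,'s')):
  for (x0,x1,y0,y1,z0,z1,t) in[(.5,.95,.1,.45,.115,.135,'hood'),(.45,.52,-.03,.09,.045,.057,'stand'),(.45,.53,-.03,.09,.115,.14,'handle'),(.55,.75,-.05,.12,.013,.02,'traywall')]:
    s=b[(b[:,0]>x0)&(b[:,0]<x1)&(b[:,1]>y0)&(b[:,1]<y1)&(b[:,2]>z0)&(b[:,2]<z1)]
    if len(s)>4:
        r=cv2.minAreaRect((s[:,:2]*1000).astype(np.float32)); print(t,nm,len(s),np.round(r[0],1),np.round(r[1],1),round(r[2],1),s[:,2].mean().round(4))
a=c['p'][160:350,80:470]; save('top1.png',cv2.resize(a,(780,380),interpolation=cv2.INTER_CUBIC))
```

```text
table z -0.00043138251702434793
1 [600. 153.] 4555 zmax 0.172 min [ 0.739 -0.888] max [ 0.83  -0.685]
2 [246. 145.] 747 zmax 0.127 min [0.758 0.053] max [0.815 0.118]
3 [170. 204.] 8881 zmax 0.128 min [0.5   0.143] max [0.785 0.357]
4 [334. 154.] 654 zmax 0.097 min [ 0.753 -0.161] max [ 0.823 -0.091]
5 [527. 167.] 774 zmax 0.042 min [ 0.712 -0.647] max [ 0.81  -0.548]
6 [402. 178.] 1169 zmax 0.048 min [ 0.682 -0.334] max [ 0.78  -0.252]
8 [286. 208.] 506 zmax 0.019 min [ 0.582 -0.092] max [0.718 0.072]
9 [ 17. 240.] 4044 zmax 0.094 min [0.42  0.578] max [0.68  0.628]
10 [534. 235.] 1245 zmax 0.049 min [ 0.532 -0.658] max [ 0.649 -0.538]
11 [292. 221.] 178 zmax 0.057 min [ 0.602 -0.044] max [ 0.634 -0.01 ]
12 [450. 225.] 176 zmax 0.052 min [ 0.599 -0.426] max [ 0.631 -0.393]
14 [478. 237.] 184 zmax 0.051 min [ 0.572 -0.492] max [ 0.605 -0.461]
15 [420. 242.] 176 zmax 0.053 min [ 0.558 -0.355] max [ 0.59  -0.321]
16 [376. 245.] 168 zmax 0.051 min [ 0.547 -0.246] max [ 0.578 -0.214]
17 [455. 255.] 185 zmax 0.051 min [ 0.528 -0.435] max [ 0.561 -0.404]
19 [408. 270.] 176 zmax 0.052 min [
[... 1534 characters left out ...]
 [ 0.6127 -0.031 ] [0.048 0.033] spire [ 0.6207 -0.0328  0.0512] 38 298
(400, 328) t [ 0.369 -0.284] bbox ctr [ 0.3653 -0.2875] [0.035 0.034] spire [ 0.3657 -0.2883  0.0721] 29 191
(400, 328) s [ 0.369 -0.284] bbox ctr [ 0.3693 -0.2935] [0.032 0.033] spire [ 0.368  -0.293   0.0702] 50 373
hood t 5709 [727.7 269.2] [393.3 350.2] 1.9 0.1243
stand t 289 [473.8  -6.1] [48.6 46.2] 87.6 0.0495
handle t 102 [465.5 -15.6] [28.2 15.7] 85.7 0.1277
traywall t 314 [649.8   9.2] [131.1 120.6] 2.5 0.0157
hood s 2971 [728.8 267.1] [397.3 351.2] 2.5 0.1232
stand s 220 [475.6  -7. ] [46.6 46.2] 84.3 0.0491
handle s 84 [466.4 -17.4] [25.4 17.5] 83.2 0.1254
traywall s 331 [650.2   8. ] [131.4 120. ] 1.9 0.0151
```

View pics/top1.png

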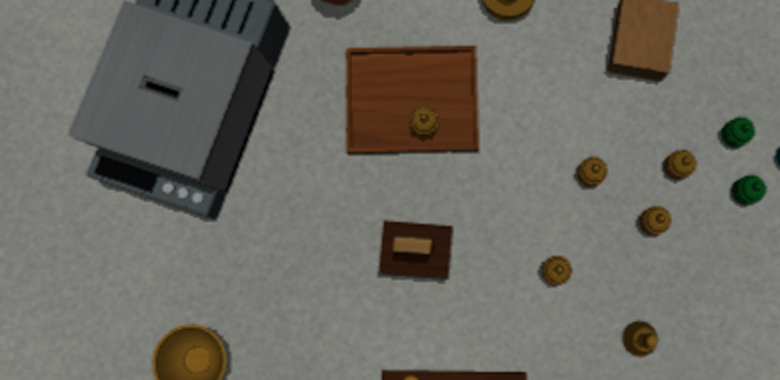

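Two stupas fit best: A at (358,295) and B at (376,245). Both are brass, 34 mm drums 52 mm tall, and the enlarged crop shows them at (556,270) and (592,171). Only the green and turquoise ones and the flared 74 mm bell could be mistaken for them. I'll go look at them with the wrist camera.

```bash
cat > plan.py <<'E'
from h import *
def pose():
    s=bot.read_state();m=R.from_rotvec(s['tcp_rot']).as_matrix()
    return np.array([*np.array(s['tool_pos'])*1000,np.degrees(np.arctan2(m[1,0],m[0,0]))])
def plan(wps,claw,start=None,step=38,ang=7,q=1):
    """wps: (x,y,z mm, phi deg of tool x); prints rounded rows, follows rounding"""
    c=pose() if start is None else np.array(start,float); rows=[]
    for w in wps:
        w=np.array(w,float)
        n=int(max(1,np.ceil(np.linalg.norm(w[:3]-c[:3])/step),np.ceil(abs(w[3]-c[3])/ang)))
        c0=c.copy()
        for i in range(1,n+1):
            t=c0+(w-c0)*i/n; d=t-c; a=np.radians(c[3])
            r=[np.cos(a)*d[0]+np.sin(a)*d[1],np.sin(a)*d[0]-np.cos(a)*d[1],-d[2],-d[3]]
            r=[round(v/q)*q for v in r[:3]]+[round(r[3])]
            c=c+[np.cos(a)*r[0]+np.sin(a)*r[1],np.sin(a)*r[0]-np.cos(a)*r[1],-r[2],-r[3]]
            rows.append([claw]+[float('%g'%v) for v in r])
    for i in range(0,len(rows),10): print(str(rows[i:i+10]).replace('.0,',',').replace('.0]',']'))
    print('end',c.round(1)); return c
E
python3 -c "
from plan import *
print(pose())
plan([(450,400,230,130),(500,-190,200,90)],1)"
```

```text
[150.2825036  657.38765969 230.07930044 167.12079795]
[[1, -32, -17, 0, 3], [1, -32, -15, 0, 4], [1, -34, -13, 0, 3], [1, -34, -10, 0, 3], [1, -35, -10, 0, 4], [1, -35, -6, 0, 3], [1, -36, -5, 0, 4], [1, -36, -3, 0, 3], [1, -35, 0, 0, 3], [1, -36, 1, 0, 4]]
[[1, -36, 4, 0, 3], [1, -30, -21, 2, 3], [1, -32, -20, 2, 2], [1, -31, -19, 2, 3], [1, -33, -17, 2, 2], [1, -34, -15, 1, 3], [1, -34, -14, 2, 2], [1, -35, -13, 2, 3], [1, -35, -11, 2, 2], [1, -36, -10, 2, 3]]
[[1, -36, -8, 2, 2], [1, -36, -6, 2, 3], [1, -37, -5, 2, 2], [1, -37, -3, 1, 3], [1, -37, -2, 2, 2], [1, -37, 0, 2, 3], [1, -37, 2, 2, 2]]
end [ 500.3 -190.   200.1   90.1]
```

Request:
{"op": "jog_arm", "data": {
  "motion": [
    [1,-32,-17,0,3],
    [1,-32,-15,0,4],
    [1,-34,-13,0,3],
    [1,-34,-10,0,3],
    [1,-35,-10,0,4],
    [1,-35,-6,0,3],
    [1,-36,-5,0,4],
    [1,-36,-3,0,3],
    [1,-35,0,0,3],
    [1,-36,1,0,4]
  ],
  "force": 40
}}

```text
time: 0.93
tool_pos: [0.4233, 0.4225, 0.2308]
tcp_rot: [-1.253, -2.88, 0.001]
wrist_force: [0.7, 0.3, -0.4]
width: 0.997
grip_force: 0.0
```

Request:
{"op": "jog_arm", "data": {
  "motion": [
    [1,-36,4,0,3],
    [1,-30,-21,2,3],
    [1,-32,-20,2,2],
    [1,-31,-19,2,3],
    [1,-33,-17,2,2],
    [1,-34,-15,1,3],
    [1,-34,-14,2,2],
    [1,-35,-13,2,3],
    [1,-35,-11,2,2],
    [1,-36,-10,2,3]
  ]
}}

```text
time: 1.77
tool_pos: [0.4777, 0.0669, 0.2139]
tcp_rot: [-1.868, -2.526, 0.0]
wrist_force: [1.0, -0.2, -1.1]
width: 1.001
grip_force: 0.0
```

Request:
{"op": "jog_arm", "data": {
  "motion": [
    [1,-36,-8,2,2],
    [1,-36,-6,2,3],
    [1,-37,-5,2,2],
    [1,-37,-3,1,3],
    [1,-37,-2,2,2],
    [1,-37,0,2,3],
    [1,-37,2,2,2],
    [1,0,0,0,0],
    [1,0,0,0,0]
  ]
}}

```text
time: 2.52
tool_pos: [0.4999, -0.191, 0.2005]
tcp_rot: [-2.222, -2.219, 0.001]
wrist_force: [-1.0, 0.3, 0.4]
width: 0.996
grip_force: 0.0
```

Run:
```python
from plan import *
print(pose(),bot.read_state()['q'].round(2))
c=cam('wrist');save('w0.png',c['p']);W=cloud(c)
print('table',np.nanmedian(W[abs(W[...,2])<.015][:,2]))
m=((W[...,2]>.012)&(W[...,2]<.13)).astype(np.uint8)
k,l,st,ce=cv2.connectedComponentsWithStats(m)
for i in range(1,k):
    if st[i,4]<100: continue
    P=W[l==i]
    print(i,ce[i].round(),st[i,4],'zmax %.3f'%P[:,2].max(),((P.min(0)+P.max(0))/2)[:2].round(4),(P.max(0)-P.min(0))[:2].round(3),'top',P[P[:,2]>P[:,2].max()-.006].mean(0).round(4))
```

```text
[ 499.92978616 -191.03446103  200.54015038   89.91762463] [-0.41  0.02  1.94  0.    1.18 -0.41]
table -0.00024697166978282503
1 [78.  6.] 345 zmax 0.020 [ 0.3098 -0.0242] [0.02 0.01] top [ 0.3108 -0.0238  0.0176]
2 [268.  29.] 4979 zmax 0.083 [ 0.4631 -0.0435] [0.063 0.04 ] top [ 0.4639 -0.0397  0.0799]
3 [504.  64.] 2510 zmax 0.018 [ 0.6518 -0.0561] [0.134 0.075] top [ 0.6542 -0.0667  0.0154]
4 [469.  15.] 1558 zmax 0.054 [ 0.6179 -0.0317] [0.034 0.026] top [ 0.618  -0.0324  0.0502]
17 [627. 145.] 1789 zmax 0.037 [ 0.7656 -0.1289] [0.028 0.065] top [ 0.7624 -0.1324  0.033 ]
19 [255. 210.] 1251 zmax 0.055 [ 0.4442 -0.1871] [0.034 0.034] top [ 0.4443 -0.1872  0.0514]
20 [385. 256.] 1210 zmax 0.055 [ 0.5623 -0.2304] [0.033 0.034] top [ 0.5623 -0.2297  0.0514]
21 [558. 319.] 8795 zmax 0.047 [ 0.7304 -0.2931] [0.1   0.082] top [ 0.729  -0.2914  0.0444]
22 [175. 301.] 337 zmax 0.036 [ 0.3635 -0.279 ] [0.029 0.016] top [ 0.3609 -0.279   0.0324]
23 [322. 328.] 1141 zmax 0.055 [ 0.5045 -0.3046] [0.033 0.031] top [ 0.5048 -0.3053  0.0515]
24 [390. 356.] 1152 zmax 0.055 [ 0.5731 -0.3359] [0.033 0.031] top [ 0.573  -0.3367  0.0518]
25 [419. 407.] 470 zmax 0.037 [ 0.6126 -0.4055] [0.029 0.026] top [ 0.6046 -0.4034  0.0335]
```

View pics/w0.png

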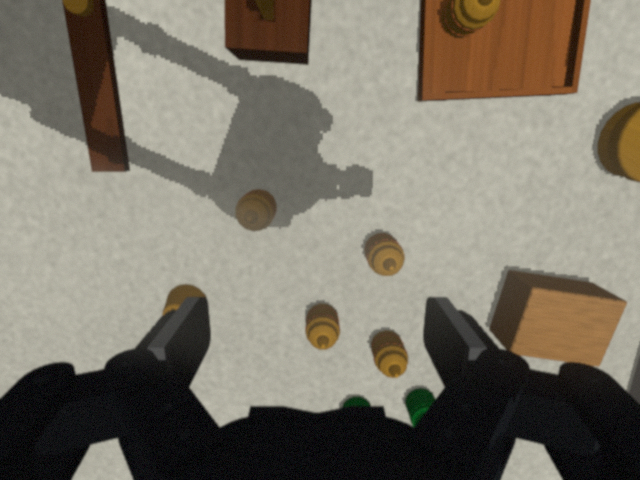

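Wrist view shows A at pixel (255,210) and B at (385,256), both brass and clear of their neighbours. Their positions agree with the top camera: A at (0.4445,-0.187) and B at (0.5625,-0.230).

```bash
python3 -c "
from plan import *
plan([(444.5,-187,100,90),(444.5,-187,40,90),(444.5,-187,2,90)],1,step=30,q=.5)"
```

```text
[[1, 0.5, -14, 25, 0], [1, 1, -13.5, 25.5, 0], [1, 0.5, -14, 25, 0], [1, 0.5, -14, 25, 0], [1, 0, 0, 20, 0], [1, 0, 0, 20, 0], [1, 0, 0, 20, 0], [1, 0, 0, 19, 0], [1, 0, 0, 19, 0]]
end [ 444.4 -187.2    2.1   90. ]
```

Request:
{"op": "jog_arm", "data": {
  "motion": [
    [1,1,-14,25,0],
    [1,1,-14,25,0],
    [1,1,-14,25,0],
    [1,1,-14,25,0],
    [1,0,0,20,0],
    [1,0,0,20,0],
    [1,0,0,20,0],
    [1,0,0,20,0],
    [1,0,0,10,0],
    [1,0,0,7,0]
  ],
  "force": 40
}}

```text
time: 3.4
tool_pos: [0.4434, -0.1837, 0.0029]
tcp_rot: [-2.215, -2.224, 0.001]
wrist_force: [-1.3, 0.1, 0.3]
width: 1.002
grip_force: 0.0
```

Request:
{"op": "jog_arm", "data": {
  "motion": [
    [1,0,0,0,0],
    [-1,0,0,0,0],
    [-1,0,0,0,0],
    [-1,0,0,0,0],
    [-1,0,0,0,0],
    [-1,0,0,0,0],
    [-1,0,0,0,0],
    [-1,0,0,0,0],
    [-1,0,0,0,0]
  ],
  "force": 40
}}

```text
time: 4.15
tool_pos: [0.4455, -0.1861, 0.0054]
tcp_rot: [2.218, 2.222, 0.001]
wrist_force: [0.1, 0.0, 5.4]
width: 0.381
grip_force: 40.3
```

```bash
python3 -c "
from plan import *
print(pose())
e=plan([(445,-186,100,90),(650,45,100,90),(650,45,40,90)],-1,step=30)"
```

```text
[ 445.52113586 -186.08689619    5.41420765   90.11127227]
[[-1, 0, 0, -24, 0], [-1, 0, 0, -23, 0], [-1, 0, 0, -24, 0], [-1, 0, -1, -24, 0], [-1, 21, 19, 0, 0], [-1, 21, 18, 0, 0], [-1, 21, 19, 0, 0], [-1, 21, 19, 0, 0], [-1, 21, 19, 0, 0], [-1, 21, 18, 0, 0]]
[[-1, 21, 19, 0, 0], [-1, 21, 19, 0, 0], [-1, 21, 18, 0, 0], [-1, 21, 19, 0, 0], [-1, 21, 19, 0, 0], [-1, 0, 0, 20, 0], [-1, 0, 0, 20, 0], [-1, 0, 0, 20, 0]]
end [650.1  45.3  40.4  90.1]
```

Request:
{"op": "jog_arm", "data": {
  "motion": [
    [-1,0,0,-15,0],
    [-1,0,0,-25,0],
    [-1,0,0,-28,0],
    [-1,0,0,-27,0],
    [-1,21,19,0,0],
    [-1,21,18,0,0],
    [-1,21,19,0,0],
    [-1,21,19,0,0],
    [-1,21,19,0,0],
    [-1,21,18,0,0]
  ]
}}

```text
time: 4.98
tool_pos: [0.5567, -0.0582, 0.099]
tcp_rot: [-2.219, -2.223, 0.0]
wrist_force: [-0.2, -0.4, 0.2]
width: 0.378
grip_force: 40.0
```

Request:
{"op": "jog_arm", "data": {
  "motion": [
    [-1,21,19,0,0],
    [-1,21,19,0,0],
    [-1,21,18,0,0],
    [-1,21,19,0,0],
    [-1,21,19,0,0],
    [-1,0,0,20,0],
    [-1,0,0,20,0],
    [-1,0,0,20,0],
    [-1,0,0,0,0],
    [-1,0,0,0,0]
  ]
}}

```text
time: 5.82
tool_pos: [0.6479, 0.0458, 0.0372]
tcp_rot: [-2.217, -2.221, 0.006]
wrist_force: [-0.2, -0.5, -0.2]
width: 0.379
grip_force: 40.0
```

Run:
```python
from plan import *
print(pose(),bot.read_state()['width'],bot.read_state()['grip_force'])
c=cam('wrist');save('w1.png',c['p'])
c=cam('top');W=cloud(c).reshape(-1,3)
s=W[(W[:,0]>.55)&(W[:,0]<.75)&(W[:,1]>-.1)&(W[:,1]<.1)&(W[:,2]>.012)&(W[:,2]<.02)]
print(s.min(0),s.max(0))
```

```text
[647.90144336  45.79471911  37.19394069  90.11669233] 0.37900912991645375 40.04478104878217
[ 0.58486919 -0.09227489  0.01209519] [0.71797371 0.02357506 0.01974831]
```

View pics/w1.png

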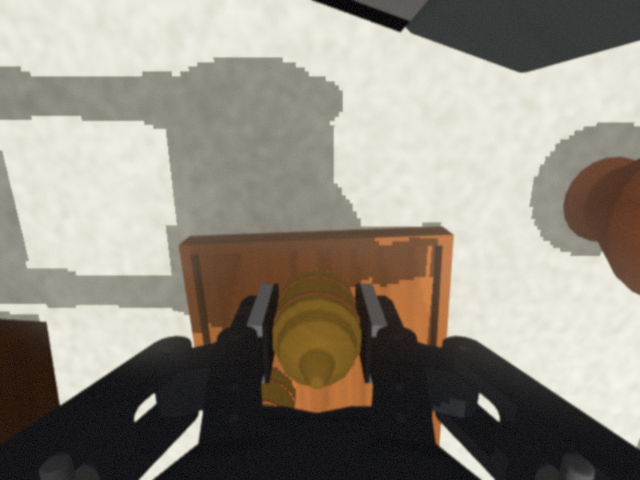

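The stupa is held upright between the pads at (318,340). The tray's +y wall is at about row 235, with clearance to it. I'll back off 8 mm from that wall and set the stupa down.

Request:
{"op": "jog_arm", "data": {
  "motion": [
    [-1,-8,0,8,0],
    [-1,0,0,8,0],
    [-1,0,0,6,0],
    [-1,0,0,3,0],
    [-1,0,0,1,0],
    [-1,0,0,0,0]
  ]
}}

```text
time: 6.42
tool_pos: [0.6495, 0.0379, 0.0127]
tcp_rot: [-2.219, -2.223, 0.001]
wrist_force: [0.9, -1.0, -0.3]
width: 0.377
grip_force: 40.1
```

Request:
{"op": "jog_arm", "data": {
  "motion": [
    [-1,0,0,0.5,0],
    [-1,0,0,0,0],
    [0.15,0,0,0,0],
    [0.15,0,0,0,0],
    [0.15,0,0,0,0],
    [0.15,0,0,0,0],
    [0.15,0,0,-10,0],
    [0.15,0,0,-20,0],
    [0.15,0,0,-30,0],
    [0.15,0,0,-30,0]
  ]
}}

```text
time: 7.25
tool_pos: [0.649, 0.0379, 0.1033]
tcp_rot: [-2.218, -2.223, 0.003]
wrist_force: [1.0, 0.7, 0.1]
width: 0.573
grip_force: 0.0
```

```bash
python3 -c "
from plan import *
print(pose(),bot.read_state()['width'])
e=plan([(562.5,-229.5,100,90),(562.5,-229.5,40,90),(562.5,-229.5,4,90)],1,step=32)"
```

```text
[648.98959099  37.86782693 103.26991311  90.11851478] 0.5734116394311024
[[1, -30, -10, 0, 0], [1, -29, -9, 1, 0], [1, -30, -10, 0, 0], [1, -30, -10, 0, 0], [1, -29, -9, 1, 0], [1, -30, -10, 0, 0], [1, -30, -10, 1, 0], [1, -30, -9, 0, 0], [1, -29, -10, 0, 0], [1, 0, 0, 30, 0]]
[[1, 0, 0, 30, 0], [1, 0, 0, 18, 0], [1, 0, 0, 18, 0]]
end [ 562.5 -229.3    4.3   90.1]
```

Request:
{"op": "jog_arm", "data": {
  "motion": [
    [1,-30,-10,0,0],
    [1,-29,-9,1,0],
    [1,-30,-10,0,0],
    [1,-30,-10,0,0],
    [1,-29,-9,1,0],
    [1,-30,-10,0,0],
    [1,-30,-10,1,0],
    [1,-30,-9,0,0],
    [1,-29,-10,0,0],
    [1,0,0,0,0]
  ]
}}

```text
time: 8.08
tool_pos: [0.5623, -0.2342, 0.1009]
tcp_rot: [2.222, 2.218, -0.002]
wrist_force: [-0.5, 0.7, 0.4]
width: 1.002
grip_force: 0.0
```

Request:
{"op": "jog_arm", "data": {
  "motion": [
    [1,0,0,30,0],
    [1,0,0,30,0],
    [1,0,0,22,0],
    [1,0,0,14,0],
    [1,0,0,0,0],
    [1,0,0,0,0]
  ]
}}

```text
time: 8.58
tool_pos: [0.5634, -0.2288, 0.0036]
tcp_rot: [-2.218, -2.223, 0.001]
wrist_force: [1.7, 0.1, 0.5]
width: 0.997
grip_force: 0.0
```

Request:
{"op": "jog_arm", "data": {
  "motion": [
    [-1,0,0,0,0],
    [-1,0,0,0,0],
    [-1,0,0,0,0],
    [-1,0,0,0,0],
    [-1,0,0,0,0],
    [-1,0,0,0,0],
    [-1,0,0,0,0],
    [-1,0,0,0,0]
  ],
  "force": 40
}}

```text
time: 9.25
tool_pos: [0.5646, -0.2297, 0.0052]
tcp_rot: [2.218, 2.222, 0.001]
wrist_force: [-0.2, 0.9, 5.9]
width: 0.382
grip_force: 40.5
```

```bash
python3 -c "
from plan import *
p=pose();print(p)
e=plan([(p[0],p[1],105,90),(670,-3,105,90),(670,-3,45,90)],-1,step=30)"
```

```text
[ 564.64753415 -229.71052415    5.22418045   90.11770865]
[[-1, 0, 0, -25, 0], [-1, 0, 0, -25, 0], [-1, 0, 0, -25, 0], [-1, 0, 0, -25, 0], [-1, 25, 12, 0, 0], [-1, 25, 12, 0, 0], [-1, 25, 11, 0, 0], [-1, 26, 12, 0, 0], [-1, 25, 12, 0, 0], [-1, 25, 12, 0, 0]]
[[-1, 25, 11, 0, 0], [-1, 25, 12, 0, 0], [-1, 25, 12, 0, 0], [-1, 0, 0, 20, 0], [-1, 0, 0, 20, 0], [-1, 0, 0, 20, 0]]
end [670.2  -3.5  45.2  90.1]
```

Request:
{"op": "jog_arm", "data": {
  "motion": [
    [-1,0,0,-15,0],
    [-1,0,0,-27,0],
    [-1,0,0,-29,0],
    [-1,0,0,-29,0],
    [-1,25,12,0,0],
    [-1,25,12,0,0],
    [-1,25,11,0,0],
    [-1,26,12,0,0],
    [-1,25,12,0,0],
    [-1,25,12,0,0]
  ]
}}

```text
time: 10.08
tool_pos: [0.6341, -0.0768, 0.1034]
tcp_rot: [-2.219, -2.223, 0.001]
wrist_force: [0.6, -0.1, -0.5]
width: 0.379
grip_force: 40.0
```

Request:
{"op": "jog_arm", "data": {
  "motion": [
    [-1,25,11,0,0],
    [-1,25,12,0,0],
    [-1,25,12,0,0],
    [-1,0,0,20,0],
    [-1,0,0,20,0],
    [-1,0,0,10,0],
    [-1,0,0,0,0],
    [-1,0,0,0,0]
  ]
}}

```text
time: 10.75
tool_pos: [0.6679, -0.0033, 0.0526]
tcp_rot: [-2.218, -2.222, 0.003]
wrist_force: [-0.3, 0.4, -0.7]
width: 0.382
grip_force: 40.0
```

Run:
```python
from plan import *
print(pose(),bot.read_state()['width'],bot.read_state()['grip_force'])
c=cam('wrist');W=cloud(c)
P=W[(W[...,2]>.015)&(W[...,2]<.065)&(W[...,0]>.58)&(W[...,0]<.72)&(W[...,1]>.008)&(W[...,1]<.07)]
print(len(P)); 
if len(P): print(P.min(0),P.max(0))
save('w2.png',c['p'])
```

```text
[667.88698139  -3.27348979  52.57723356  90.09740802] 0.3817556136242736 40.007788312550474
10109
[0.581428   0.0080105  0.01500063] [0.71384844 0.06981886 0.06499468]
```

View pics/w2.png

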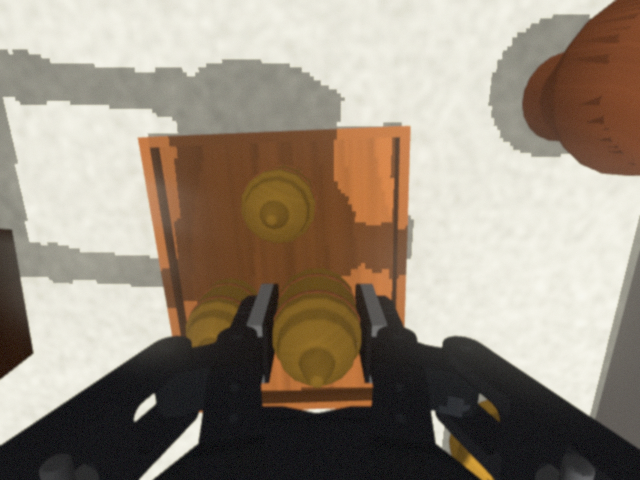

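Stupa 1 stands in the tray at (278,207), the original is at (218,315), and the held one is at (318,335). There is free floor beneath it, so I'll lower it.

Request:
{"op": "jog_arm", "data": {
  "motion": [
    [-1,1,2,12,0],
    [-1,0,0,12,0],
    [-1,0,0,9,0],
    [-1,0,0,5,0],
    [-1,0,0,2,0],
    [-1,0,0,1,0],
    [-1,0,0,0,0],
    [-1,0,0,0,0]
  ]
}}

```text
time: 11.47
tool_pos: [0.6715, -0.0021, 0.0131]
tcp_rot: [2.219, 2.223, 0.001]
wrist_force: [-0.2, 0.7, -1.1]
width: 0.38
grip_force: 40.0
```

Request:
{"op": "jog_arm", "data": {
  "motion": [
    [0,0,0,0,0],
    [0,0,0,0,0],
    [0,0,0,0,0],
    [0,0,0,0,0],
    [0,0,0,-10,0],
    [0,0,0,-20,0],
    [0,0,0,-30,0],
    [0,0,0,-35,0],
    [0,0,0,-35,0],
    [0,0,0,-20,0]
  ]
}}

```text
time: 12.3
tool_pos: [0.6733, -0.0021, 0.1687]
tcp_rot: [2.216, 2.22, 0.007]
wrist_force: [1.1, 0.6, -0.2]
width: 0.498
grip_force: 0.0
```

```bash
python3 -c "
from plan import *
print(pose(),bot.read_state()['width'])
e=plan([(468,-16,230,90)],1,step=32)"
```

```text
[673.29343367  -2.13751382 168.73209403  90.12009258] 0.4977589477247323
[[1, -2, -29, -9, 0], [1, -2, -30, -9, 0], [1, -2, -29, -8, 0], [1, -2, -29, -9, 0], [1, -2, -30, -9, 0], [1, -2, -29, -9, 0], [1, -1, -29, -8, 0]]
end [468.3 -15.6 229.7  90.1]
```

Request:
{"op": "jog_arm", "data": {
  "motion": [
    [1,-2,-29,-9,0],
    [1,-2,-30,-9,0],
    [1,-2,-29,-8,0],
    [1,-2,-29,-9,0],
    [1,-2,-30,-9,0],
    [1,-2,-29,-9,0],
    [1,-1,-29,-8,0],
    [1,0,0,0,0],
    [1,0,0,0,0]
  ]
}}

```text
time: 13.05
tool_pos: [0.4658, -0.0155, 0.2255]
tcp_rot: [2.217, 2.222, 0.004]
wrist_force: [1.6, -0.2, -0.1]
width: 1.004
grip_force: 0.0
```

Run:
```python
from plan import *
print(pose())
c=cam('wrist');W=cloud(c);save('w3.png',c['p'])
for z0,z1,t in((.12,.14,'handle'),(.045,.056,'stand')):
    s=W[(W[...,2]>z0)&(W[...,2]<z1)&(W[...,0]>.42)&(W[...,0]<.52)&(abs(W[...,1]+.02)<.06)]
    r=cv2.minAreaRect((s[:,:2]*1000).astype(np.float32));print(t,len(s),r,np.median(s[:,2]),s.min(0),s.max(0))
for n in('top','scene'):
    W=cloud(cam(n))
    s=W[(W[...,2]>.117)&(W[...,2]<.132)&(W[...,0]>.45)&(W[...,0]<.8)&(W[...,1]>.12)&(W[...,1]<.4)]
    r=cv2.minAreaRect((s[:,:2]*1000).astype(np.float32));print('hood',n,len(s),r,np.median(s[:,2]))
    s=W[(W[...,2]>.04)&(W[...,2]<.07)&(W[...,0]>.585)&(W[...,0]<.715)&(W[...,1]>-.08)&(W[...,1]<.06)]
    k,l=cv2.kmeans(s[:,:2].astype(np.float32),3,None,(3,50,1e-5),5,0)[1:][::-1]if 0 else (0,0)
    km=cv2.kmeans(s[:,:2].astype(np.float32),3,None,(3,50,1e-5),5,0);print('tray stupas',km[2].round(3).tolist(),s[:,2].max())
```

```text
[465.75930443 -15.53418473 225.50419319  90.10437817]
handle 1285 ((464.62799072265625, -21.533029556274414), (40.090980529785156, 15.954066276550293), 86.39910125732422) 0.12848232799044654 [ 0.45610746 -0.04134957  0.12009462] [ 0.47371293 -0.00127382  0.13068978]
stand 4486 ((464.6404724121094, -21.557506561279297), (80.11299133300781, 60.12453079223633), 86.38312530517578) 0.049637106789104296 [ 0.43281611 -0.06305508  0.04501851] [0.49690679 0.02005661 0.05588993]
hood top 5009 ((631.0004272460938, 256.00537109375), (153.1750946044922, 160.1270751953125), 72.31881713867188) 0.12470070146608081
tray stupas [[0.6179999709129333, -0.02800000086426735], [0.6700000166893005, -0.003000000026077032], [0.6489999890327454, 0.03500000014901161]] 0.06067518812772965
hood scene 2486 ((631.8690185546875, 253.30865478515625), (154.95550537109375, 162.34814453125), 72.7352066040039) 0.1235491644668485
tray stupas [[0.6740000247955322, -0.009999999776482582], [0.621999979019165, -0.03400000184774399], [0.6520000100135803, 0.028999999165534973]] 0.058838892157833556
```

View pics/w3.png

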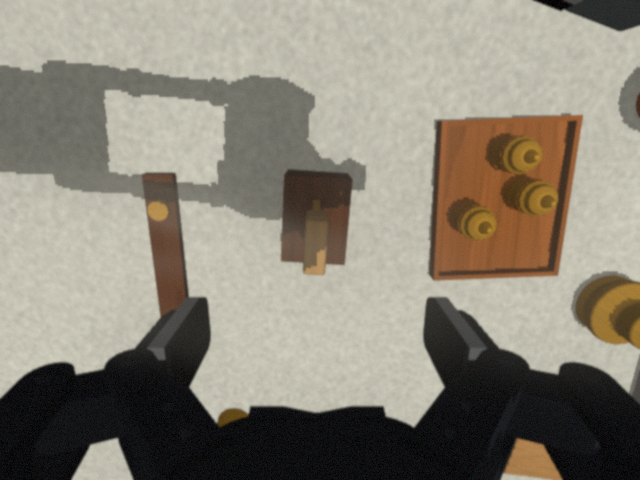

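All three stupas stand upright in the tray at (520,155), (537,197) and (478,223). The strip handle at (315,240) is centred at (0.4646,-0.0215) with its long axis at 86.4°. Next I'll view the tester slot from the same height.

```bash
python3 -c "
from plan import *
e=plan([(631,256,226,72.5)],1,step=36)"
```

```text
[[1, 30, 18, 0, 2], [1, 31, 18, 0, 2], [1, 31, 16, -1, 2], [1, 32, 15, 0, 2], [1, 32, 14, 0, 2], [1, 33, 12, 0, 2], [1, 34, 12, 0, 2], [1, 33, 11, -1, 2], [1, 34, 9, 0, 2]]
end [631.2 255.8 226.2  72.1]
```

Request:
{"op": "jog_arm", "data": {
  "motion": [
    [1,30,18,0,2],
    [1,31,18,0,2],
    [1,31,16,-1,2],
    [1,32,15,0,2],
    [1,32,14,0,2],
    [1,33,12,0,2],
    [1,34,12,0,2],
    [1,33,11,0,2],
    [1,34,9,0,1.5],
    [1,0,0,0,0]
  ]
}}

```text
time: 14.03
tool_pos: [0.6333, 0.2616, 0.2224]
tcp_rot: [-2.528, -1.862, -0.002]
wrist_force: [0.4, 0.0, 0.4]
width: 1.003
grip_force: 0.0
```

Request:
{"op": "jog_arm", "data": {
  "motion": [
    [1,0,0,0,0],
    [1,0,0,0,0]
  ]
}}

```text
time: 14.2
tool_pos: [0.6303, 0.2559, 0.2231]
tcp_rot: [-2.53, -1.861, 0.004]
wrist_force: [-1.1, -0.6, 0.0]
width: 1.005
grip_force: 0.0
```

Run:
```python
from plan import *
print(pose())
c=cam('wrist');W=cloud(c);p=c['p']
ok=(abs(W[...,2]-.125)<.008)
s=W[ok&(np.hypot(W[...,0]-.631,W[...,1]-.256)<.15)]
print('top z',np.median(s[:,2]))
# slot: pixels near centre lying below the top or in the bevel
near=np.hypot(W[...,0]-.631,W[...,1]-.256)<.04
zt=np.median(s[:,2])
for dz in(.0025,.006,.02):
    m=(near&(W[...,2]<zt-dz)).astype(np.uint8)
    v,u=np.nonzero(m)
    if len(u)<20: continue
    q=np.array([atz(c,a,b,zt)[:2]*1000 for a,b in zip(u,v)],np.float32)
    print(dz,len(u),cv2.minAreaRect(q),(u.min(),u.max(),v.min(),v.max()))
g=np.argwhere(near)
a,b=g.min(0),g.max(0);print(a,b)
crop=p[a[0]:b[0],a[1]:b[1]];save('w4.png',cv2.resize(crop,None,fx=5,fy=5,interpolation=cv2.INTER_CUBIC)[:600,:800])
```

```text
[630.34345622 255.86934499 223.14985494  72.68198003]
top z 0.12465491096962811
0.0025 739 ((632.6205444335938, 260.6209716796875), (53.8038444519043, 20.223838806152344), 62.556732177734375) (np.int64(308), np.int64(341), np.int64(196), np.int64(267))
0.006 416 ((631.0880126953125, 256.9862365722656), (36.76340103149414, 7.459067344665527), 72.55628204345703) (np.int64(313), np.int64(324), np.int64(211), np.int64(262))
0.02 388 ((632.5889282226562, 262.72552490234375), (24.886831283569336, 6.957905292510986), 72.74242401123047) (np.int64(313), np.int64(323), np.int64(211), np.int64(246))
[181 135] [479 503]
```

View pics/w4.png

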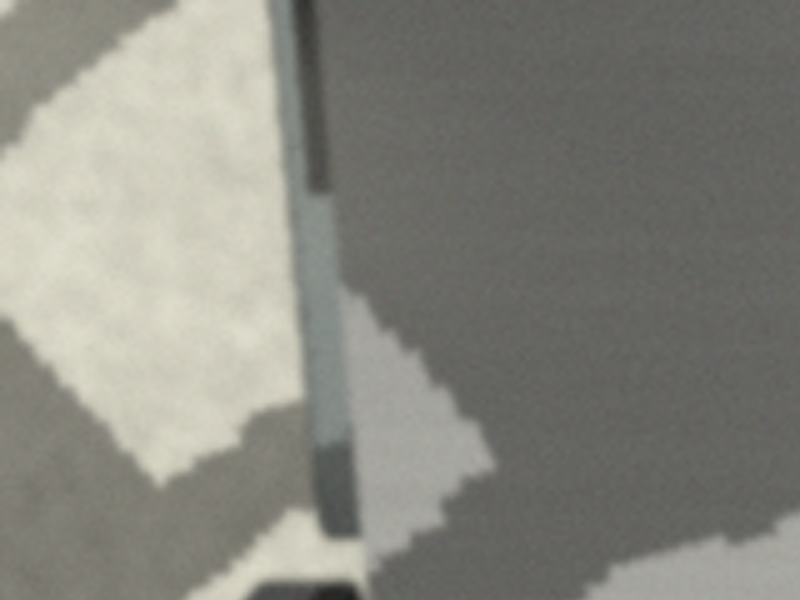

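The crop landed off the slot and shows only the hood's left edge. The depth fit does isolate the slot, though: pixels u 313–324, v 211–262, size 37×7.5 mm, angle 72.6°, centre about (0.6308, 0.2561) after parallax. That agrees with the hood centre from the top camera, so I'll fetch the strip.

```bash
python3 -c "
from plan import *
e=plan([(464.6,-21.5,200,86.4)],1,step=36,q=.5)"
```

```text
[[1, -35, -8.5, 2.5, -2], [1, -34.5, -9.5, 3, -1], [1, -34, -10, 2.5, -2], [1, -34, -11.5, 2.5, -1], [1, -34, -12, 2.5, -2], [1, -33.5, -13, 3, -1], [1, -33, -14, 2.5, -2], [1, -32.5, -14.5, 2.5, -1], [1, -32.5, -15.5, 2.5, -2]]
end [464.8 -21.7 200.2  86.6]
```

Request:
{"op": "jog_arm", "data": {
  "motion": [
    [1,-35,-8.5,2,-2],
    [1,-34.5,-9.5,3,-1],
    [1,-34,-10,3,-2],
    [1,-34,-11.5,2,-1],
    [1,-34,-12,3,-2],
    [1,-33.5,-13,3,-1],
    [1,-33,-14,2,-2],
    [1,-32.5,-14.5,3,-1],
    [1,-32.5,-15.5,2,-2],
    [1,0,0,0,0]
  ]
}}

```text
time: 15.08
tool_pos: [0.4605, -0.0259, 0.201]
tcp_rot: [-2.29, -2.151, 0.006]
wrist_force: [0.8, -0.3, -0.4]
width: 1.002
grip_force: 0.0
```

Request:
{"op": "jog_arm", "data": {
  "motion": [
    [1,0,0,0,0],
    [1,0,0,25,0],
    [1,0,0,30,0],
    [1,0,0,25,0],
    [1,0,0,0,0],
    [1,0,0,0,0],
    [1,0,0,0,0]
  ]
}}

```text
time: 15.67
tool_pos: [0.4661, -0.0208, 0.1231]
tcp_rot: [2.285, 2.155, 0.002]
wrist_force: [0.6, -0.1, 0.6]
width: 0.999
grip_force: 0.0
```

```bash
python3 -c "
from plan import *
print(pose())
e=plan([(464.6,-21.5,92,86.4)],1,step=36,q=.5)"
```

```text
[466.13661623 -20.7599451  123.13462521  86.64428305]
[[1, -1, -1.5, 31, 0]]
end [464.6 -21.7  92.1  86.6]
```

Request:
{"op": "jog_arm", "data": {
  "motion": [
    [1,-0.5,-0.5,15,0],
    [1,0,0,15,0],
    [1,0,0,0,0],
    [1,0,0,0,0],
    [-1,0,0,0,0],
    [-1,0,0,0,0],
    [-1,0,0,0,0],
    [-1,0,0,0,0],
    [-1,0,0,0,0],
    [-1,0,0,0,0]
  ],
  "force": 60
}}

```text
time: 16.5
tool_pos: [0.4647, -0.0217, 0.0922]
tcp_rot: [2.286, 2.155, 0.001]
wrist_force: [-0.3, 0.8, 0.7]
width: 0.176
grip_force: 58.3
```

Request:
{"op": "jog_arm", "data": {
  "motion": [
    [-1,0,0,0,0],
    [-1,0,0,0,0],
    [-1,0,0,0,0],
    [-1,0,0,0,0],
    [-1,0,0,0,0],
    [-1,0,0,0,0]
  ],
  "force": 60
}}

```text
time: 17.0
tool_pos: [0.4647, -0.0217, 0.0922]
tcp_rot: [2.286, 2.155, 0.001]
wrist_force: [-2.0, -0.1, 5.4]
width: 0.182
grip_force: 58.8
```

```bash
python3 -c "
from plan import *
s=bot.read_state();print(pose(),s['wrist_force'],s['torque'],s['width'],s['grip_force'])"
```

```text
[464.74628213 -21.65764957  92.15961289  86.61965174] [-1.98383798 -0.13319607  5.41102604] [0.07861989 0.12277033 0.00085537] 0.18197282381679414 58.81535589694977
```

Request:
{"op": "jog_arm", "data": {
  "motion": [
    [-1,0,0,-6,0],
    [-1,0,0,-10,0],
    [-1,0,0,-10,0],
    [-1,0,0,-10,0],
    [-1,0,0,-14,0],
    [-1,0,0,-20,0],
    [-1,0,0,-25,0],
    [-1,0,0,-25,0],
    [-1,0,0,-25,0],
    [-1,0,0,-10,0]
  ]
}}

```text
time: 17.83
tool_pos: [0.466, -0.0218, 0.2515]
tcp_rot: [2.283, 2.152, 0.006]
wrist_force: [0.6, 0.2, -0.6]
width: 0.18
grip_force: 59.2
```

Request:
{"op": "jog_arm", "data": {
  "motion": [
    [-1,0,0,0,0],
    [-1,0,0,0,0],
    [-1,0,0,0,0]
  ]
}}

```text
time: 18.08
tool_pos: [0.4632, -0.0215, 0.2451]
tcp_rot: [-2.284, -2.153, 0.003]
wrist_force: [-0.4, -0.3, -2.5]
width: 0.178
grip_force: 59.2
```

```bash
python3 -c "
from plan import *
s=bot.read_state();print(pose(),s['wrist_force'],s['torque'],s['width'],s['grip_force'])
e=plan([(630.8,256.1,245,72.6)],-1,step=26,q=.5)
c=cam('scene');save('s5.png',cv2.resize(c['p'][80:300,180:500],(800,550),interpolation=cv2.INTER_CUBIC))"
```

```text
[463.17541836 -21.46713765 245.06617468  86.6202758 ] [-0.41131508 -0.25816356 -2.47723999] [-0.019141    0.03527858 -0.0338585 ] 0.17829502049648066 59.21010375022888
[[-1, 22, 11.5, 0, 1], [-1, 22.5, 11.5, 0, 1], [-1, 22.5, 10.5, 0, 1], [-1, 22.5, 10.5, 0, 1], [-1, 23, 10, 0, 1], [-1, 23, 10, 0, 1], [-1, 23, 9, 0, 2], [-1, 23.5, 8.5, 0, 1], [-1, 23.5, 8, 0, 1], [-1, 24, 7.5, 0, 1]]
[[-1, 23.5, 7.5, 0, 1], [-1, 24, 6.5, 0, 1], [-1, 24.5, 6.5, 0, 1]]
end [630.9 256.2 245.1  72.6]
```

View pics/s5.png

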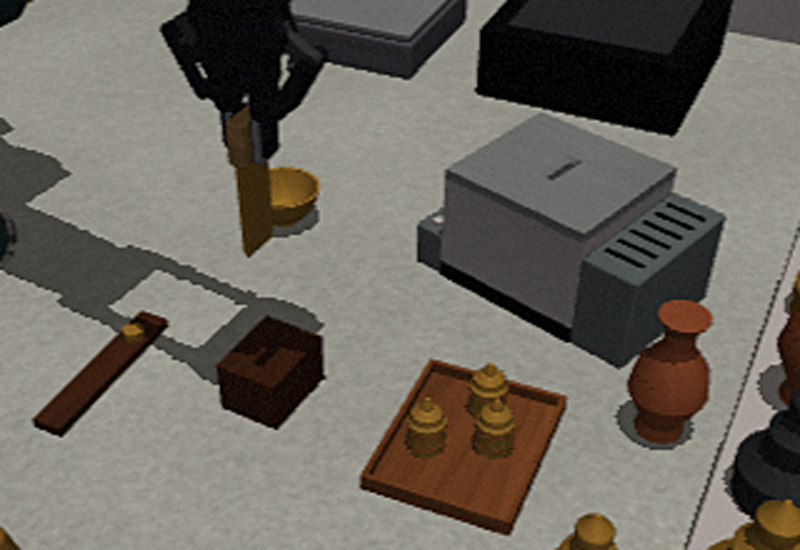

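The strip is out of the stand and hangs straight from the gripper (blade tip at crop pixel (252,250)), and the tray still holds its three upright stupas. Next, move over the slot.

Request:
{"op": "jog_arm", "data": {
  "motion": [
    [-1,22,11.5,0,1],
    [-1,22.5,11.5,0,1],
    [-1,22.5,10.5,0,1],
    [-1,22.5,10.5,0,1],
    [-1,23,10,0,1],
    [-1,23,10,0,1],
    [-1,23,9,0,2],
    [-1,23.5,8.5,0,1],
    [-1,23.5,8,0,1],
    [-1,24,7.5,0,1]
  ]
}}

```text
time: 18.97
tool_pos: [0.5926, 0.1929, 0.244]
tcp_rot: [-2.481, -1.924, 0.007]
wrist_force: [1.0, -0.4, -1.7]
width: 0.179
grip_force: 59.2
```

Request:
{"op": "jog_arm", "data": {
  "motion": [
    [-1,23.5,7.5,0,1],
    [-1,24,6.5,0,1],
    [-1,24.5,6.5,0,1],
    [-1,0,0,0,0],
    [-1,0,0,0,0],
    [-1,0,0,0,0],
    [-1,0,0,0,0],
    [-1,0,0,0,0],
    [-1,0,0,0,0]
  ]
}}

```text
time: 19.72
tool_pos: [0.6318, 0.2552, 0.2468]
tcp_rot: [2.532, 1.859, -0.0]
wrist_force: [0.9, -0.1, -1.6]
width: 0.182
grip_force: 59.2
```

Run:
```python
from plan import *
a=pose();c=cam('wrist');W=cloud(c);b=pose();print(a,b)
e=plan([(630.8,256.1,215,72.6)],-1,step=40,q=.1)
# blade in tool frame: points between z
M=c['M'];s=bot.read_state();Rm=R.from_rotvec(s['tcp_rot']).as_matrix();T=(W-s['tool_pos'])@Rm
k=(T[...,2]>.003)&(T[...,2]<.1)&(abs(T[...,1])<.012)&(abs(T[...,0])<.035)&(W[...,2]>.15)
P=T[k];print(len(P))
for z0 in(.0,.02,.04,.06,.07):
    q=P[(P[:,2]>z0)&(P[:,2]<z0+.02)]
    if len(q)>10: print(z0,np.percentile(q,[1,50,99],0).round(4).tolist())
print('z max',P[:,2].max() if len(P) else 0)
near=(np.hypot(W[...,0]-.631,W[...,1]-.256)<.04)&(W[...,2]<.119)&(W[...,2]>-.1)
v,u=np.nonzero(near);q=np.array([atz(c,i,j,.121)[:2]*1000 for i,j in zip(u,v)],np.float32)
if len(q)>20: print('slot',len(q),cv2.minAreaRect(q))
```

```text
[631.8348686  255.21855    246.8109569   72.57186438] [631.97624966 255.34029107 247.03463545  72.57676557]
[[-1, 0.4, -1.3, 32, 0]]
end [630.9 256.1 215.   72.6]
494
0.0 [[0.017, -0.0037, 0.0038], [0.0175, -0.0006, 0.0108], [0.0178, 0.0022, 0.0196]]
0.02 [[0.0171, -0.0036, 0.0202], [0.0174, -0.0006, 0.0294], [0.018, 0.0022, 0.0399]]
0.04 [[0.0171, -0.0034, 0.0403], [0.0175, -0.0006, 0.0497], [0.0179, 0.0023, 0.0596]]
0.06 [[0.0172, -0.0036, 0.0605], [0.0175, -0.0006, 0.0689], [0.0178, 0.002, 0.0767]]
0.07 [[0.0172, -0.0036, 0.0705], [0.0175, -0.0006, 0.0737], [0.0178, 0.0019, 0.0767]]
z max 0.07672215772592564
slot 188 ((632.0303955078125, 260.9963073730469), (25.855121612548828, 6.839345932006836), 72.35883331298828)
```

Request:
{"op": "jog_arm", "data": {
  "motion": [
    [-1,0.8,-0.8,8,0],
    [-1,0,0,10,0],
    [-1,0,0,8,0],
    [-1,0,0,5,0],
    [-1,0,0,0,0],
    [-1,0,0,0,0],
    [-1,0,0,0,0],
    [-1,0,0,0,0],
    [-1,0,0,0,0],
    [-1,0,0,0,0]
  ]
}}

```text
time: 20.6
tool_pos: [0.6319, 0.2572, 0.2164]
tcp_rot: [2.531, 1.86, 0.001]
wrist_force: [0.3, 0.1, -1.3]
width: 0.18
grip_force: 59.2
```

Run:
```python
from plan import *
for i in range(3):
    c=cam('wrist');W=cloud(c);s=bot.read_state();p=pose();print(p,s['wrist_force'].round(1))
Rm=R.from_rotvec(s['tcp_rot']).as_matrix();T=(W-s['tool_pos'])@Rm
near=(np.hypot(W[...,0]-.631,W[...,1]-.256)<.04)&(W[...,2]<.119)
v,u=np.nonzero(near);q=np.array([atz(c,i,j,.121) for i,j in zip(u,v)]);q=(q-s['tool_pos'])@Rm*1000
print('slot in tool',q.min(0),q.max(0),np.median(q,0))
P=T[(T[...,2]>.02)&(T[...,2]<.1)&(abs(T[...,1])<.012)&(abs(T[...,0])<.025)&(W[...,2]>.132)]*1000
print('blade',np.percentile(P,[1,99],0).round(1).tolist())
```

```text
[631.87889993 257.20883458 216.29774368  72.62326421] [ 0.4  0.7 -1.2]
[631.79966185 257.19802856 216.17103924  72.62342107] [-0.6  1.  -1.9]
[631.75244047 257.13611338 216.07231687  72.62063028] [-0.4 -0.5 -1.3]
slot in tool [ 1.1237641  -4.46392266 95.07090406] [17.22014351  3.01008582 95.07790475] [14.46366801 -1.05273824 95.0757752 ]
blade [[17.3, -3.5, 20.2], [18.1, 2.4, 76.5]]
```

Request:
{"op": "jog_arm", "data": {
  "motion": [
    [-1,-1.1,-0.2,2,0],
    [-1,0,0,3,0],
    [-1,0,0,3,0],
    [-1,0,0,3,0],
    [-1,0,0,3,0],
    [-1,0,0,3,0],
    [-1,0,0,3,0],
    [-1,0,0,0,0],
    [-1,0,0,0,0],
    [-1,0,0,0,0]
  ]
}}

```text
time: 21.58
tool_pos: [0.6312, 0.2562, 0.1959]
tcp_rot: [2.532, 1.86, 0.0]
wrist_force: [0.7, -0.2, -2.1]
width: 0.182
grip_force: 59.2
```

```bash
python3 -c "
from plan import *
s=bot.read_state();print(pose(),s['wrist_force'],s['torque'],s['grip_force'])"
```

```text
[631.19253369 256.17872751 195.85936842  72.62161097] [ 0.69284319 -0.22215324 -2.13143274] [ 0.04411457 -0.0099406   0.01150792] 59.184619188308716
```

No contact force and the tip is already in the throat, so I'll continue down.

Request:
{"op": "jog_arm", "data": {
  "motion": [
    [-1,0,0,4,0],
    [-1,0,0,5,0],
    [-1,0,0,5,0],
    [-1,0,0,5,0],
    [-1,0,0,5,0],
    [-1,0,0,5,0],
    [-1,0,0,5,0],
    [-1,0,0,4,0],
    [-1,0,0,3,0],
    [-1,0,0,2,0]
  ]
}}

```text
time: 22.42
tool_pos: [0.6309, 0.2561, 0.1521]
tcp_rot: [-2.531, -1.86, 0.001]
wrist_force: [-0.4, -0.5, -1.2]
width: 0.176
grip_force: 59.2
```

Request:
{"op": "jog_arm", "data": {
  "motion": [
    [-1,0,0,0,0],
    [-1,0,0,0,0],
    [-1,0,0,0,0],
    [-1,0,0,0,0],
    [-1,0,0,0,0],
    [-1,0,0,0,0],
    [-1,0,0,0,0],
    [-1,0,0,0,0],
    [-1,0,0,0,0],
    [-1,0,0,0,0]
  ]
}}

```text
time: 23.25
tool_pos: [0.6311, 0.2561, 0.1528]
tcp_rot: [2.532, 1.86, 0.0]
wrist_force: [-0.4, -0.4, -1.5]
width: 0.178
grip_force: 59.2
```

```bash
python3 -c "
from plan import *
s=bot.read_state();print(pose(),s['wrist_force'],s['torque'],s['grip_force'],s['time'])
c=cam('scene');save('s6.png',cv2.resize(c['p'][80:400,180:560],(760,600),interpolation=cv2.INTER_CUBIC))"
```

```text
[631.13501549 256.10082341 152.81974466  72.61994595] [-0.35472643 -0.43991937 -1.54801563] [-0.00545465  0.03407307 -0.01498449] 59.18273627758026 23.25
```

View pics/s6.png

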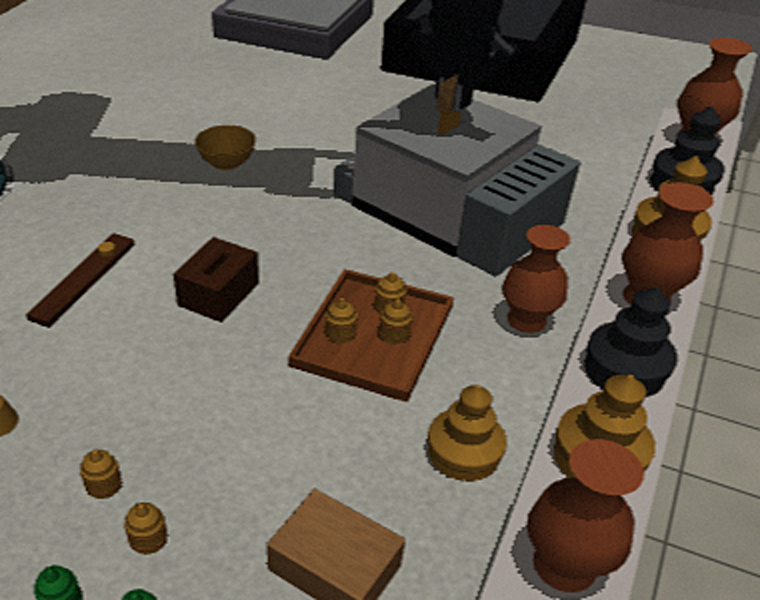

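The blade is in the slot at (447,130) with the handle held clear above the tester top. Three stupas stand in the tray, at (342,320), (391,290) and (395,320), and the two left behind are untouched at (100,472) and (146,527).

```bash
python3 -c "
from workcell import bot
print(bot.finish_job())"
```

```text
the job is handed in; nothing more can be done
None
```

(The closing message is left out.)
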